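Re-zero the thickness dial of a rib sander

ROBOT

A 6-joint arm with a two-finger parallel gripper is mounted at the origin on the work surface. World frame = base frame: x ahead of the robot, y to its left, z up, the work surface at z = 0. Lengths are in m, angles in rad, forces in N, time in s.
With the tool pointing down it reaches from about 0.3 to 0.825 m from the base axis. Payload 5.4 kg.
Tool frame: the origin (TCP) lies at the very end of the fingers, on their centre line; the grasp point (between the pads) lies 19 mm behind it; z points along the fingers, x is the direction in which the jaws open and shut, and the axes are right-handed (so a half turn about z gives the same grasp; the last joint's range is limited). The gripper opens to 92 mm and grips with 3 to 60 N. Pads are 20 mm wide; open, the fingers measure 128 mm over their backs; the gripper's body (75 mm by 189 mm) begins 69 mm behind the grasp point.
Start: joints at [-1.409, 0.158, 1.597, -0, 1.386, -0.21], TCP at [0.209, -0.536, 0.215] pointing down, gripper open.
Joint ranges: [-2.91, 2.91], [-0.94, 2.29], [0.18, 2.7], [-1.29, 4.43], [0.17, 2.64], [-3, 3]. Speed limits (rad/s): [2.57, 2.57, 3.14, 3.14, 3.14, 3.14].

INTERFACE

Orientations are given as a rotation vector (axis times angle).
In Python, from workcell import bot gives the robot as it stands. Calls block until the motion is done:
- bot.goto(position, orientation): joint-space move of the TCP to a pose.
- bot.line_to(position, rot=None, max_speed=0.15): straight line of the TCP; rot=None keeps the orientation; max_speed is the mean speed in m/s.
- bot.set_joints(angles): joint-space move.
- bot.set_gripper(opening, newtons=None): opening from 0.0 (shut) to 1.0 (fully open); newtons is the grip in N (None keeps the last); returns when the fingers have stopped.
- bot.hold(seconds).
- bot.inverse_kinematics(position, orientation): joint angles nearest the present ones, or None.
- bot.read_camera(name): name is "scene" or "top" or "wrist"; returns a dict with "pixels" (384x512x3 uint8, blue, green, red), "fx", "fy", "cx", "cy" (pixels), "R" (3x3) and "t" (3): a world point X has camera coordinates R X + t. Camera axes: x right, y down, z forward; pixel columns grow to the right and rows downward; lengths in m; the calibration is good to about 2 mm. A picture is of the moment at which its call begins. There is no depth.
A pose or a line that the arm cannot do raises bot.MotionError and nothing moves.
- bot.job_done(): hands the job in, once; it reports no verdict.
Readings, each from a call of its own:
- bot.current_clock(): time.
- bot.current_joints(): joint angles.
- bot.current_joint_vel(): joint speeds.
- bot.current_effort(): joint torques, N m.
- bot.current_ee_pos(): TCP position.
- bot.current_tool_rot(): TCP orientation.
- bot.current_contact_force(): force on the tool from outside, world axes, zero at the start.
- bot.current_ft_torque(): the same for the moment, N m.
- bot.current_opening(): opening from 0.0 (shut) to 1.0 (fully open).
Only numpy, scipy, OpenCV 4.12 (cv2) and the standard library are available. Lean on these libraries where they do the work, as an engineer would, in place of code of your own. Each camera call takes 0.05 s, during which the arm holds its last target.

TASK

The rib sander has a new sleeve, so its thickness dial must be zeroed afresh: turn the black dial clockwise until it comes gently up against its stop, without forcing it, then back it off exactly four clicks. Finally push the red lock lever all the way over to its other end, and leave everything else on the bench as it was.

Things in the scene. Friction and masses are not known exactly. Their poses are not given: they have to be found in the camera images.
- sander: Green bench sander fixed on the table, 300 (x) by 260 mm (y); origin on the table under its head, z up. The flat head top is 150 mm above the table, from x -105 to +65 and y -130 to +130 mm in its own frame. On it stand the black dial (axis at x -35, y +65 mm) and the red lock lever (x -20, y -78 mm)
- dial_grip (a point): Black pointer dial on a vertical axis: round skirt 62 mm across (3 to 13 mm above the head) under an upright grip bar 50 mm long, 14 mm thick, 13 to 49 mm above the head; a white line marks one end of the bar. This point is on the axis, 36 mm above the head; its x axis runs along the bar towards the white line and turns with the dial, z up
- dial_axis (a point): Where the dial's axis meets the head top; it stays still. Seen from above, clockwise leads to the stop. 18 clicks a turn (20 degrees each), each a bump of about 0.2 N m; let go, the dial settles in a notch. The stop is hard, lies at a notch, is not marked and has another angle every time; the dial starts 2 to 5 clicks from it. A torque above 0.6 N m spoils the stop
- index_tip (a point): Top end of the small red pin, 6 mm across, that stands out of the middle of the dial's grip bar, driven by the dial. It rises 0.5 mm for each click of backing off and stands 2 mm out of the bar at the stop: too little to set the dial by, but it shows the setting that is judged. Do not press on it
- lock_tip (a point): Centre of the red ball (26 mm across) ending the lock lever, a 10 mm rod, 50 mm from its pivot. The pivot is 22 mm above the head at x -20, y -78 mm in the sander's frame, axis along its y. Unlocked it leans 0.5 rad to the sander's -x; locked, 0.5 rad to its +x. It stays where it is left; moving it takes 1 to 3 N at the ball
- lock (a joint): Lock lever angle: 0 unlocked (leaning to the sander's -x), 1.0 rad fully locked (leaning to its +x)
- rib_strip: Bystander: pale maple strip 35 x 150 x 6 mm lying on the sander's low table, on the +x side of the head; origin under its centre
- driver: Bystander: wood-handled screwdriver 220 mm long, lying; origin under its middle
- peg_jar: Bystander: amber glass cup, 70 mm across, 70 mm tall; origin under its centre
- varnish_tin: Bystander: brass tin 80 mm across, 60 mm tall; origin under its centre
- willow_block: Bystander: wood block 50 x 35 x 40 mm; origin under its centre
- clamp: Bystander: steel bar clamp with orange jaws, about 150 x 80 x 22 mm, lying; origin under its bar
- brush: Bystander: brush 190 mm long, lying; origin under its middle

How it is judged:
By the outcome, as a careful person would: the job done as asked, in the order asked, and still so for the second after the job is handed in, with the robot touching nothing.
It also fails if it takes over 72 s, if anything falls off the work surface, if the arm or the gripper's body presses on something with over 40 N, if the wrist force passes 120 N, or if a joint passes its speed limit or range.

## Working session

There is one attempt and no reset: what is moved stays moved. The work goes in short steps, each a Python script; the robot and the scene stay as the last script left them, time stands still between calls to the robot, and variables do not carry over. Pictures are saved under pics/ and viewed, and the job is handed in when it is done.

```bash
ls; mkdir -p pics; python3 - <<'E'
from workcell import bot
import cv2
for n in ["scene","top","wrist"]:
    c=bot.read_camera(n); cv2.imwrite(f"pics/{n}0.png",c["pixels"]); print(n,c["fx"],c["fy"],c["cx"],c["cy"],c["R"],c["t"])
print(bot.current_clock(),bot.current_ft_torque(),bot.current_contact_force(),bot.current_tool_rot())
E
```

```text
pics
scene 394.53342609039737 394.53342609039737 254.57772032157106 190.88715770134925 [[ 7.74618755e-01  6.32428053e-01  7.36308269e-04]
 [ 3.35247240e-01 -4.09634112e-01 -8.48415690e-01]
 [-5.36260265e-01  6.57445551e-01 -5.29330025e-01]] [-0.39198772 -0.05091892  1.70527764]
top 380.8688720937235 380.8688720937235 249.935778046063 197.89087298195855 [[ 0.00318766 -0.99997468 -0.00636236]
 [-0.99551524 -0.00257177 -0.09456637]
 [ 0.09454761  0.00663528 -0.99549823]] [-3.21609087e-04  5.33726301e-01  1.29411501e+00]
wrist 333.78967665566313 333.78967665566313 253.90431123883997 191.494828976493 [[ 0.36360116 -0.93155272 -0.0019327 ]
 [-0.89201112 -0.34876395  0.28754109]
 [-0.26853373 -0.10282629 -0.95776635]] [-0.57468211 -0.03064553  0.39178066]
0.15 [-0.02605112  0.03821424 -0.0228108 ] [-0.00982983  0.64329097  0.59976681] [-2.59287685e+00  1.77198016e+00  1.53665911e-03]
```

View pics/scene0.png

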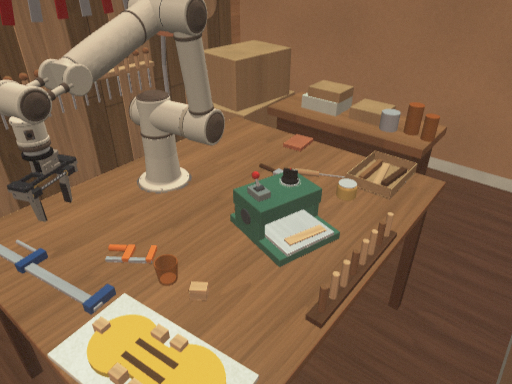

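View pics/top0.png

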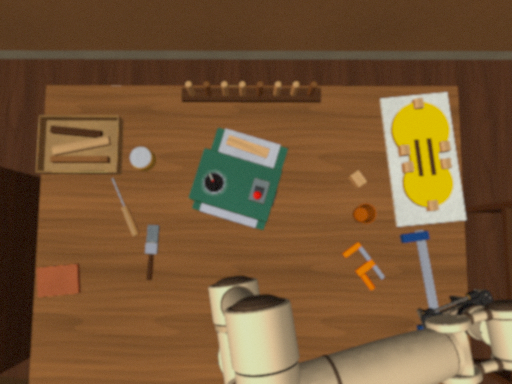

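```bash
python3 - <<'E'
import cv2
i=cv2.imread("pics/top0.png"); print(i.shape)
E
```

```text
(384, 512, 3)
```

The top view shows the sander near pixel (240,180), the dial near (213,182) and the lever ball near (257,195). I'll enlarge that area.

```bash
python3 - <<'E'
import cv2
i=cv2.imread("pics/top0.png")[120:240,180:300]
cv2.imwrite("pics/top0c.png",cv2.resize(i,(720,720),interpolation=cv2.INTER_CUBIC)[:600])
i=cv2.imread("pics/scene0.png")[160:265,225:345]
cv2.imwrite("pics/scene0c.png",cv2.resize(i,None,fx=5.5,fy=5.5,interpolation=cv2.INTER_CUBIC))
E
```

```text
(no output)
```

View pics/top0c.png

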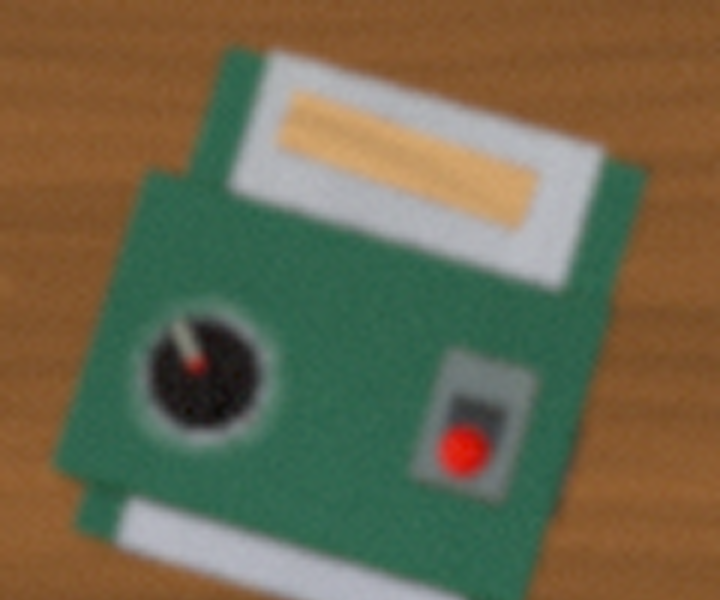

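View pics/scene0c.png

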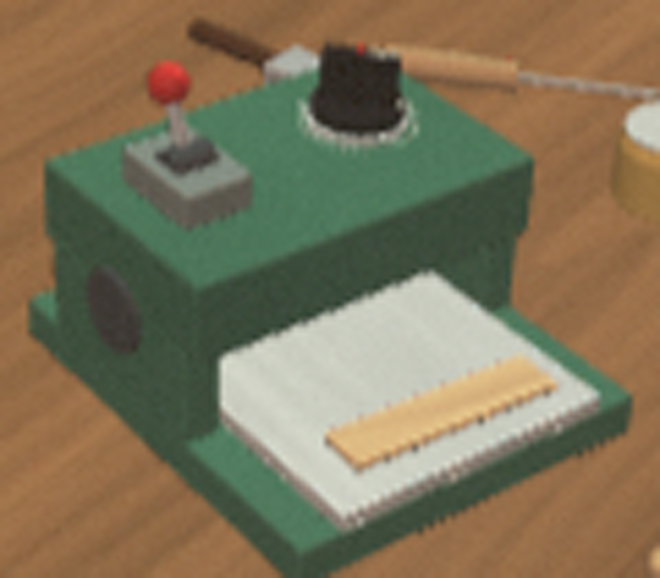

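In the enlarged top view, the head corners are at crop px (150,172), (62,468) and about (612,300). The skirt centre is near (204,373), the pin at (196,366), the white line end at (180,327) and the ball at (465,452).

```bash
cat > h.py <<'E'
import numpy as np, cv2
from workcell import bot
from scipy.spatial.transform import Rotation as Ro
def ray(c,u,v,z):
    d=np.array([(u-c["cx"])/c["fx"],(v-c["cy"])/c["fy"],1.])
    R=np.array(c["R"]);o=-R.T@np.array(c["t"]);w=R.T@d
    return o+w*(z-o[2])/w[2]
def proj(c,X):
    p=np.array(c["R"])@np.array(X)+np.array(c["t"]);return c["fx"]*p[0]/p[2]+c["cx"],c["fy"]*p[1]/p[2]+c["cy"]
def down(yaw): # tool x at world yaw
    return (Ro.from_euler('z',yaw)*Ro.from_euler('x',np.pi)).as_rotvec()
def state():
    r=Ro.from_rotvec(bot.current_tool_rot()).as_matrix()
    return np.arctan2(r[1,0],r[0,0])
E
python3 - <<'E'
from h import *
c=bot.read_camera("top")
q=lambda u,v,z:ray(c,180+(u+.5)/6-.5,120+(v+.5)/6-.5,z)
A=q(150,172,.15);B=q(62,468,.15);C=q(612,300,.15)
sk=q(204,373,.163);pin=q(196,366,.2015);wl=q(180,327,.199);ball=q(465,452,.2159)
print(A,B,C,np.linalg.norm(A-B),np.linalg.norm(A-C)); print(sk,pin,wl,ball)
d=A-B;yaw=np.arctan2(d[1],d[0]);e=A-C;print(yaw,np.arctan2(-e[0],e[1]))
for yw in (yaw,np.arctan2(-e[0],e[1])):
  R=Ro.from_euler('z',yw).as_matrix()
  print("org",A-R@[.065,.13,.15],B-R@[-.105,.13,.15], pin-R@[-.035,.065,.2015], sk-R@[-.035,.065,.163],ball-R@[-.02-.05*np.sin(.5),-.078,.2159])
E
```

```text
[0.67992915 0.1449819  0.15      ] [0.52236381 0.1887756  0.15      ] [ 0.61187632 -0.09920449  0.15      ] 0.16353814231220437 0.25349197202959156
[0.57086578 0.1137181  0.163     ] [0.56910232 0.11381272 0.2015    ] [0.58927899 0.12240335 0.199     ] [ 0.5245299 -0.0212043  0.2159   ]
-0.2710974116898543 -0.27179552580094957
org [ 5.82490542e-01  3.71360910e-02 -8.32667268e-17] [ 5.88716398e-01  3.54056770e-02 -8.32667268e-17] [0.58541775 0.04181407 0.        ] [5.87181218e-01 4.17194453e-02 2.77555756e-17] [ 5.87782773e-01  4.21719276e-02 -2.77555756e-17]
org [ 5.82415277e-01  3.72041405e-02 -5.55111512e-17] [ 5.88609312e-01  3.53593927e-02 -5.55111512e-17] [5.85367485e-01 4.18026940e-02 2.77555756e-17] [5.87130951e-01 4.17080728e-02 5.55111512e-17] [0.587827   0.04212775 0.        ]
```

The measurements agree with the given sizes: sander yaw is about -15.5°, dial axis (0.570, 0.114), bar about +23°. Next I choose the wrist branch and look from above.

```bash
python3 - <<'E'
from h import *
for z in(.30,.169):
 for y in (113,13,-67,-167,193):
  j=bot.inverse_kinematics([.57,.1137,z],down(np.radians(y))); print(z,y,None if j is None else np.round(j,2))
y0=state();print(np.degrees(y0))
bot.line_to([.209,-.536,.33]) if False else None
bot.goto([.53,.1,.33],down(np.radians(113)))
print(bot.current_clock(),np.round(bot.current_joints(),2))
c=bot.read_camera("wrist");cv2.imwrite("pics/w1.png",c["pixels"])
print(proj(c,[.57,.1137,.199]), -np.array(c["R"]).T@np.array(c["t"]))
E
```

```text
0.3 113 [-0.01  0.13  1.46  0.    1.55 -1.98]
0.3 13 [-0.01  0.13  1.46 -0.    1.55 -0.24]
0.3 -67 [-0.01  0.13  1.46 -0.    1.55  1.16]
0.3 -167 [-0.01  0.13  1.46  0.    1.55  2.9 ]
0.3 193 [-0.01  0.13  1.46  0.    1.55  2.9 ]
0.169 113 [-0.01  0.21  1.63  0.    1.3  -1.98]
0.169 13 [-0.01  0.21  1.63 -0.    1.3  -0.24]
0.169 -67 [-0.01  0.21  1.63 -0.    1.3   1.16]
0.169 -167 [-0.01  0.21  1.63  0.    1.3   2.9 ]
0.169 193 [-0.01  0.21  1.63  0.    1.3   2.9 ]
-68.69850614679905
2.7583 [-0.04  0.01  1.53 -0.    1.6  -2.01]
(np.float64(252.12129633107548), np.float64(223.08631069038637)) [0.4564834  0.06743745 0.49898845]
```

View pics/w1.png

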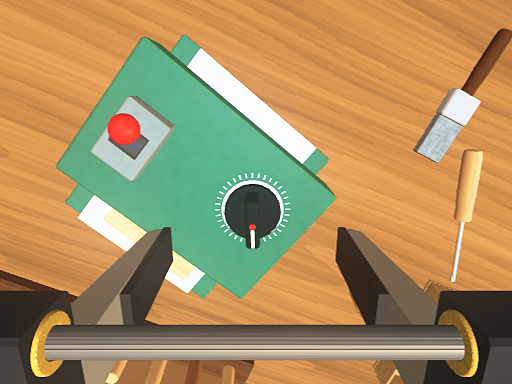

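The wrist view shows the dial clearly: pin near (252,227), bar vertical, white end down at about (253,246). I'll enlarge it.

```bash
python3 - <<'E'
import cv2
i=cv2.imread("pics/w1.png")[165:265,190:315]
cv2.imwrite("pics/w1c.png",cv2.resize(i,None,fx=6,fy=6,interpolation=cv2.INTER_CUBIC))
E
```

```text
(no output)
```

View pics/w1c.png

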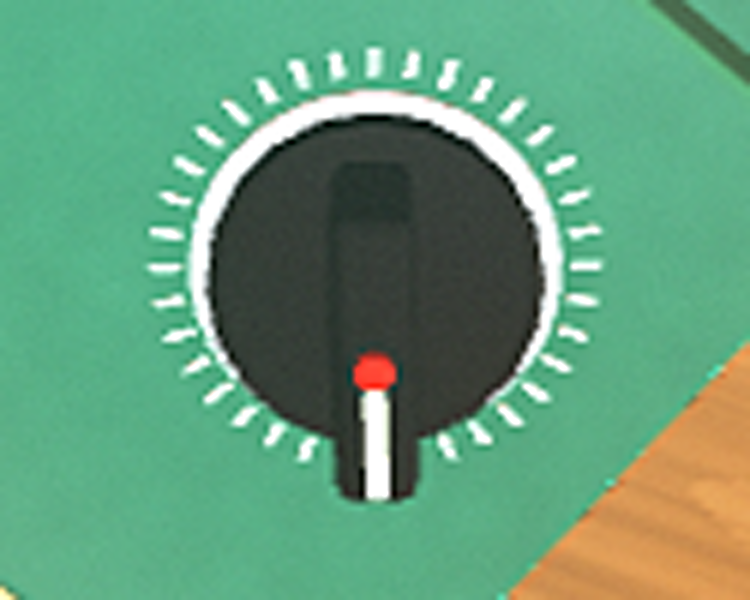

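```bash
python3 - <<'E'
from h import *
c=bot.read_camera("wrist")
q=lambda u,v,z:ray(c,190+(u+.5)/6-.5,165+(v+.5)/6-.5,z)
a=q(375,371,.2025);b=q(375.5,392,.199);e=q(377,498,.199);s=q(375.5,277,.163)
print(a,b,e,s,np.degrees(np.arctan2(*(e-b)[:2][::-1])),np.linalg.norm(e-a), np.degrees(np.arctan2(*(e-s)[:2][::-1])))
E
```

```text
[0.57185999 0.11445901 0.2025    ] [0.57657494 0.11651539 0.199     ] [0.59390728 0.12409014 0.199     ] [0.57052696 0.11378238 0.163     ] 23.60675853859962 0.024312378502177497 23.791424062244953
```

The axis is at (0.571, 0.114), the bar at 23.7°, and its half length measures 24.3 mm against 25 expected. Now I grip it.

```bash
python3 - <<'E'
from h import *
r=down(np.radians(113.7))
bot.goto([.571,.114,.24],r)
bot.line_to([.571,.114,.17],max_speed=.08)
bot.hold(.3)
f=lambda s:print(s,round(bot.current_clock(),2),np.round(bot.current_contact_force(),2),np.round(bot.current_ft_torque(),3),np.round(bot.current_effort(),2),np.degrees(state()).round(2),np.round(bot.current_ee_pos(),4))
f("pre")
bot.set_gripper(0.0,12); f("g"); bot.hold(.3); f("grip"); print(bot.current_opening()*92)
t=bot.current_clock()
p=bot.current_ee_pos()
bot.line_to(p,rot=down(np.radians(112.7))); print("dt",bot.current_clock()-t); f("1deg")
c=bot.read_camera("wrist");cv2.imwrite("pics/w2.png",c["pixels"])
E
```

```text
pre 4.67 [ 0.79 -0.09 -0.98] [ 0.001 -0.099  0.05 ] [ -0.   -39.86 -31.39  -0.04   0.06  -0.  ] 113.7 [0.5712 0.114  0.1704]
g 5.83 [-0.09  1.44  0.52] [ 0.337  0.054 -0.006] [ -1.05 -39.55 -31.43  -0.45  -0.17   0.05] 113.71 [0.5709 0.1143 0.17  ]
grip 6.12 [-0.7   1.52  0.22] [0.549 0.122 0.031] [ -1.61 -39.4  -31.48  -0.75  -0.33   0.05] 113.71 [0.5708 0.1143 0.17  ]
13.982742496542073
dt 0.25
1deg 6.38 [-0.98  2.06  0.34] [0.373 0.049 0.149] [ -1.28 -39.44 -31.38  -0.53  -0.24   0.17] 112.71 [0.5708 0.1143 0.17  ]
```

View pics/w2.png

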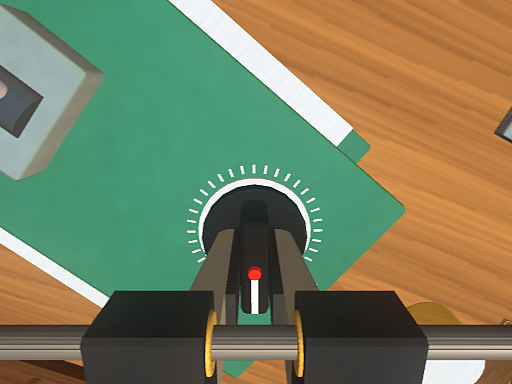

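The grip is good (14.0 mm). I turn slowly clockwise through the first 30°, which cannot reach the stop, to learn the click profile.

```bash
python3 - <<'E'
from h import *
bot.set_gripper(0.0,20)
p=np.array([.5709,.1142,.17])
for a in range(2,32,2):
    bot.line_to(p,rot=down(np.radians(113.7-a)))
    z=bot.current_ft_torque()[2]; j=bot.current_effort()[5]
    print(a,round(np.degrees(state()),2),z.round(3),round(j,3),np.round(bot.current_contact_force(),1))
    if abs(z)>.45: break
print(bot.current_clock(),bot.current_opening()*92)
E
```

```text
2 111.7 0.155 0.179 [-0.9  3.   1.2]
4 109.74 0.106 0.137 [-1.5  3.2  0.9]
6 107.76 0.001 0.089 [-1.   2.4  1.2]
8 105.76 -0.025 0.048 [-1.5  3.8  2. ]
10 103.77 0.006 0.009 [-1.3  3.7  1.2]
12 101.76 -0.072 -0.028 [-1.4  4.6  2.2]
14 99.77 -0.094 -0.063 [-2.9  4.9  2.1]
16 97.77 -0.165 -0.11 [-2.   4.9  1.5]
18 95.78 -0.067 -0.073 [-1.2  4.1  2.2]
20 93.8 0.061 0.088 [-1.1  5.5  1.4]
22 91.81 0.148 0.163 [-2.1  4.7  1.3]
24 89.81 0.073 0.121 [-1.8  5.4  1.4]
26 87.8 0.097 0.078 [-2.2  5.2  2.1]
28 85.79 0.026 0.037 [-1.9  5.1  2. ]
30 83.79 -0.037 -0.002 [-1.6  4.4  3. ]
10.3917 14.090396968641688
```

The click profile is clean: peak about 0.18 N m, with notches near 19° and then every 20°. I continue, with fine steps around each notch and a threshold of 0.28.

```bash
python3 - <<'E'
from h import *
p=np.array([.5709,.1142,.17]); hit=None
for k in range(2,6):
    b=20*k
    for a in [b-5,b-3,b-2]+[b-1.5+.5*i for i in range(11)]:
        bot.line_to(p,rot=down(np.radians(113.7-a)))
        z=bot.current_ft_torque()[2]; j=bot.current_effort()[5]
        print(a,round(np.degrees(state()),2),z.round(3),round(j,3))
        if j>.28 or z>.36: hit=a;break
    if hit: break
    bot.line_to(p,rot=down(np.radians(113.7-b-10)))
print(hit,bot.current_clock(),bot.current_opening()*92)
E
```

```text
35 78.76 -0.185 -0.056
37 76.77 -0.117 -0.122
38 75.78 -0.105 -0.077
38.5 75.29 -0.067 -0.04
39.0 74.8 -0.032 -0.001
39.5 74.3 0.06 0.037
40.0 73.81 0.054 0.074
40.5 73.31 0.082 0.108
41.0 72.82 0.167 0.15
41.5 72.33 0.135 0.176
42.0 71.82 0.143 0.179
42.5 71.32 0.187 0.168
43.0 70.83 0.109 0.157
43.5 70.32 0.135 0.147
55 58.76 -0.184 -0.057
57 56.77 -0.111 -0.123
58 55.78 -0.037 -0.077
58.5 55.29 -0.054 -0.04
59.0 54.8 -0.007 -0.001
59.5 54.31 0.018 0.038
60.0 53.82 0.042 0.091
60.5 53.32 0.17 0.153
61.0 52.83 0.216 0.222
61.5 52.34 0.304 0.289
61.5 16.6583 13.768689789495374
```

The stop is found three clicks from the start. Effort climbs past the normal 0.18 peak at double the slope, and I halted at 0.29 N m. Now I back off 80° from the notch (a = 59 → -21).

```bash
python3 - <<'E'
from h import *
p=np.array([.5709,.1142,.17])
for a in list(range(59,-20,-5))+[-21]:
    bot.line_to(p,rot=down(np.radians(113.7-a)))
    print(a,round(np.degrees(state()),2),round(bot.current_effort()[5],3),end=" | ")
bot.hold(.3); print("end",round(bot.current_effort()[5],3))
bot.set_gripper(.5); bot.hold(.2); bot.line_to([.571,.114,.25])
bot.goto([.53,.1,.33],down(np.radians(113)))
c=bot.read_camera("wrist");cv2.imwrite("pics/w3.png",c["pixels"]);cv2.imwrite("pics/w3c.png",cv2.resize(c["pixels"][165:265,190:315],None,fx=6,fy=6,interpolation=cv2.INTER_CUBIC))
print(bot.current_clock())
E
```

```text
59 54.81 -0.029 | 54 59.81 -0.142 | 49 64.83 -0.049 | 44 69.84 0.049 | 39 74.82 -0.083 | 34 79.81 -0.141 | 29 84.82 -0.048 | 24 89.84 0.049 | 19 94.8 -0.084 | 14 99.7 -0.156 | 9 104.6 -0.079 | 4 109.5 0.015 | -1 114.41 -0.055 | -6 119.39 -0.189 | -11 124.42 -0.099 | -16 129.44 -0.004 | -21 134.43 -0.088 | end 0.011
23.225
```

View pics/w3c.png

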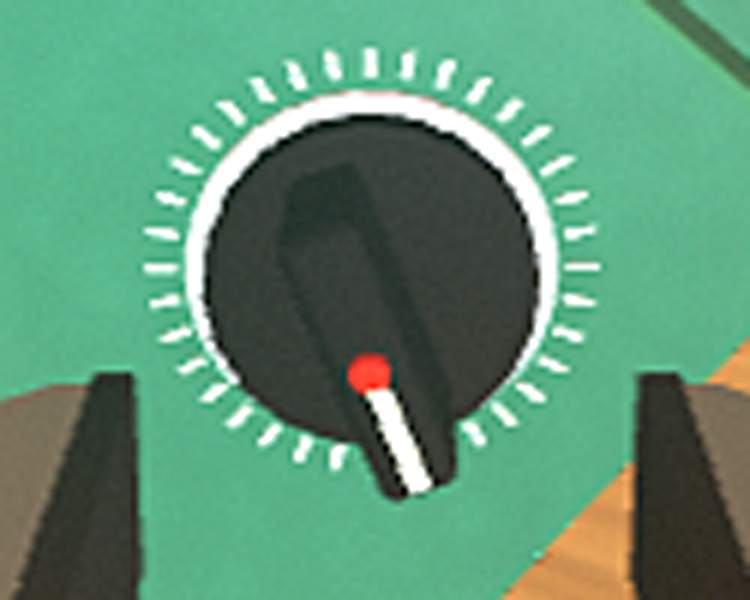

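The pointer is now about 20° counter-clockwise of where it started, so 4 clicks back from a stop 3 clicks away, as intended. I'll check the angle numerically and locate the ball.

```bash
python3 - <<'E'
from h import *
c=bot.read_camera("wrist")
q=lambda u,v,z:ray(c,190+(u+.5)/6-.5,165+(v+.5)/6-.5,z)
b=q(377,395,.199);e=q(417,490,.199);s=q(371,277,.163)
print(s,np.degrees(np.arctan2(*(e-b)[:2][::-1])),np.degrees(np.arctan2(*(e-s)[:2][::-1])))
h=cv2.cvtColor(c["pixels"],cv2.COLOR_BGR2HSV)
m=((h[...,0]<8)|(h[...,0]>172))&(h[...,1]>150)&(h[...,2]>90)
n,l,st,ce=cv2.connectedComponentsWithStats(m.astype(np.uint8))
for i in range(1,n):
    if st[i,4]>100: print(st[i],ce[i],ray(c,*ce[i],.2159))
R=Ro.from_euler('z',-.2715).as_matrix()
print("exp",np.array([.5875,.042,0])+R@[-.044,-.078,.2159])
E
```

```text
[0.56915982 0.1136082  0.163     ] 44.25762187785826 40.84758505519627
[105 114  34  32 817] [121.59363525 129.35250918] [ 0.52725514 -0.02134371  0.2159    ]
exp [ 0.52419394 -0.02134306  0.2159    ]
```

View pics/w3.png

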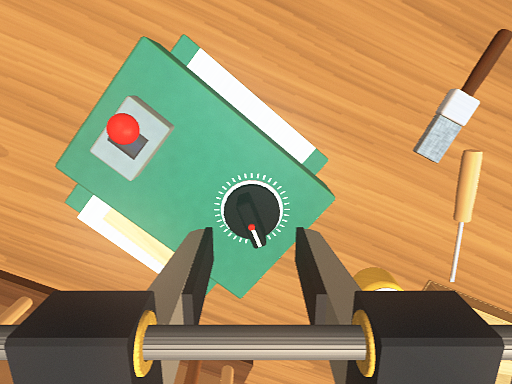

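The dial is at 44° against 43.7° expected, and the ball is at (0.526, -0.021). Next I shut the fingers and push the lever along the sander's +x.

```bash
python3 - <<'E'
from h import *
R=Ro.from_euler('z',-.2715).as_matrix(); O=np.array([.588,.042,0])
P=lambda x,z:O+R@[x,-.078,z]
ux=R[:,0]
bot.set_gripper(0.0,20)
r=down(-.2715+np.pi/2)
bot.goto(P(-.09,.28),r)
bot.line_to(P(-.09,.208),max_speed=.12)
bot.hold(.2); f0=np.array(bot.current_contact_force())
x=-.09
while x<-.005:
    x+=.004 if x<-.03 else .001
    bot.line_to(P(x,.208),max_speed=.05)
    f=np.array(bot.current_contact_force())-f0
    print(round(x,3),round(f@ux,2),np.round(f,1))
    if f@ux<-9: break
print(bot.current_clock())
c=bot.read_camera("wrist");cv2.imwrite("pics/w4.png",c["pixels"])
c=bot.read_camera("scene");cv2.imwrite("pics/s4.png",cv2.resize(c["pixels"][140:265,205:345],None,fx=4.5,fy=4.5,interpolation=cv2.INTER_CUBIC))
E
```

```text
-0.086 0.07 [ 0.3  0.8 -0.9]
-0.082 -0.46 [-0.5  0.1 -0.2]
-0.078 -0.31 [-0.1  0.7 -0.3]
-0.074 -0.59 [-0.4  0.6 -0.6]
-0.07 -0.74 [-0.4  1.2 -1.8]
-0.066 -1.05 [-0.8  1.  -0.4]
-0.062 -0.09 [0.2 1.  0.7]
-0.058 -0.17 [0.1 1.2 0.6]
-0.054 0.08 [ 0.4  1.3 -1.1]
-0.05 -0.32 [-0.2  0.4 -0.2]
-0.046 -0.91 [-0.8  0.5  0.2]
-0.042 -0.73 [-0.6  0.5 -1.1]
-0.038 -0.33 [-0.   1.1 -1. ]
-0.034 -0.09 [ 0.   0.4 -0.5]
-0.03 -0.78 [-0.6  0.7 -0.5]
-0.029 -1.12 [-0.9  0.9 -1.1]
-0.028 -0.88 [-0.8  0.4 -1.2]
-0.027 -0.85 [-0.7  0.7 -1.3]
-0.026 -2.07 [-1.8  1.2 -1.9]
-0.025 -1.18 [-1.   0.7 -1.9]
-0.024 -1.44 [-1.2  1.  -1.5]
-0.023 -1.24 [-0.9  1.3 -1.4]
-0.022 -4.34 [-4.   1.7  0.2]
-0.021 -7.56 [-7.2  2.3  1.4]
-0.02 -11.43 [-10.8   4.    3.7]
31.8333
```

View pics/s4.png

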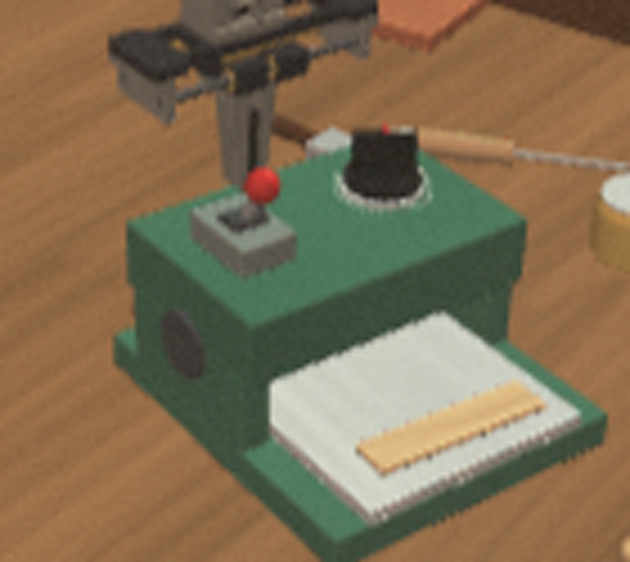

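The lever met its end stop at the predicted position, with the force rising to 11 N. I back away, lift and check.

```bash
python3 - <<'E'
from h import *
R=Ro.from_euler('z',-.2715).as_matrix(); O=np.array([.588,.042,0])
P=lambda x,z:O+R@[x,-.078,z]
bot.line_to(P(-.06,.208)); bot.line_to(P(-.06,.30))
bot.goto([.53,.1,.33],down(np.radians(113))); bot.set_gripper(.6)
bot.hold(.3)
c=bot.read_camera("wrist");cv2.imwrite("pics/w5.png",c["pixels"])
h=cv2.cvtColor(c["pixels"],cv2.COLOR_BGR2HSV)
m=((h[...,0]<8)|(h[...,0]>172))&(h[...,1]>150)&(h[...,2]>90)
n,l,st,ce=cv2.connectedComponentsWithStats(m.astype(np.uint8))
for i in range(1,n):
    if st[i,4]>100: print(R.T@(ray(c,*ce[i],.2159)-O))
t=bot.read_camera("top");cv2.imwrite("pics/top5.png",t["pixels"])
print(bot.current_clock())
E
```

```text
[ 0.00191952 -0.07782658  0.2159    ]
34.9917
```

View pics/w5.png

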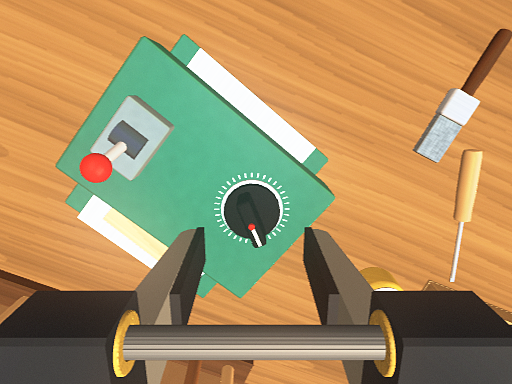

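View pics/top5.png

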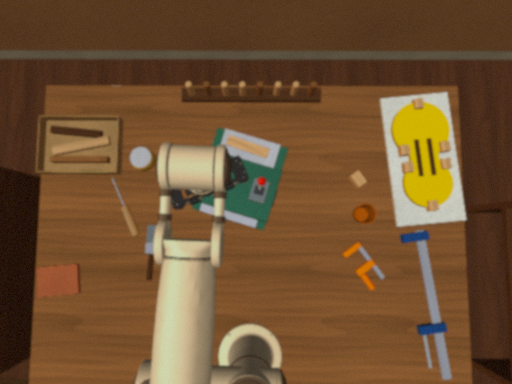

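The dial is unchanged and the bystanders are untouched. Ball travel measures 43 mm against 48 mm expected for a full throw, so I'll check the lever angle more closely.

```bash
python3 - <<'E'
from h import *
from scipy.optimize import least_squares
R=Ro.from_euler('z',-.2715).as_matrix()
c=bot.read_camera("wrist"); s=bot.read_camera("scene")
def cen(i):
    h=cv2.cvtColor(i,cv2.COLOR_BGR2HSV)
    m=(((h[...,0]<8)|(h[...,0]>172))&(h[...,1]>150)&(h[...,2]>60)).astype(np.uint8)
    n,l,st,ce=cv2.connectedComponentsWithStats(m); out=[]
    for k in range(1,n):
        if st[k,4]>60:
            ct,_=cv2.findContours((l==k).astype(np.uint8),0,1); out.append((st[k].tolist(),ce[k].round(1),cv2.minEnclosingCircle(ct[0])))
    return out
for n,i in (("w3",cv2.imread("pics/w3.png")),("w5",c["pixels"]),("s0",cv2.imread("pics/scene0.png")),("s5",s["pixels"])): print(n,cen(i))
for nm,cam in(("wr",c),("sc",s)):
  for a in (-.5,.3,.4,.45,.5):
    O=np.array([.588,.042,0]); print(nm,a,np.round(proj(cam,O+R@[-.02+.05*np.sin(a),-.078,.172+.05*np.cos(a)]),1))
E
```

```text
w3 [([107, 113, 32, 32, 809], array([122.5, 128.6]), ((122.5, 128.5), 16.80783462524414))]
w5 [([80, 153, 32, 30, 753], array([ 95.5, 167.5]), ((95.33333587646484, 168.1666717529297), 16.18050193786621))]
s0 [([0, 0, 15, 26, 320], array([ 6.5, 12.4]), ((6.806451797485352, 12.112903594970703), 13.894350051879883)), ([54, 0, 15, 19, 209], array([61.1,  8.8]), ((60.5, 9.0), 11.10190200805664)), ([101, 0, 12, 14, 121], array([106.9,   5.9]), ((106.5, 5.5), 7.7782745361328125))]
s5 [([0, 0, 15, 26, 319], array([ 6.5, 12.4]), ((6.806451797485352, 12.112903594970703), 13.894350051879883)), ([54, 0, 15, 19, 215], array([61.1,  8.9]), ((61.0, 9.0), 11.401854515075684)), ([102, 0, 11, 14, 122], array([107. ,   5.9]), ((106.71649169921875, 5.757731914520264), 7.443005084991455))]
wr -0.5 [123.6 125.4]
wr 0.3 [ 97.5 161.9]
wr 0.4 [ 95.6 165.7]
wr 0.45 [ 94.8 167.5]
wr 0.5 [ 94.1 169.2]
sc -0.5 [254.9 175.8]
sc 0.3 [261.9 179.7]
sc 0.4 [262.7 180.8]
sc 0.45 [263.2 181.3]
sc 0.5 [263.6 181.9]
```

The two views disagree slightly (0.36 to 0.5 rad). I'll push again a bit more firmly and log the actual TCP to make sure it is the end stop.

```bash
python3 - <<'E'
from h import *
R=Ro.from_euler('z',-.2715).as_matrix(); O=np.array([.588,.042,0])
P=lambda x,z:O+R@[x,-.078,z]
ux=R[:,0]; Z=.211
bot.set_gripper(0.0,20)
r=down(-.2715+np.pi/2)
bot.goto(P(-.06,.28),r)
bot.line_to(P(-.06,Z),max_speed=.15)
bot.hold(.2); f0=np.array(bot.current_contact_force())
x=-.032
while x<-.008:
    x+=.001
    bot.line_to(P(x,Z),max_speed=.05)
    f=np.array(bot.current_contact_force())-f0
    print(round(x,3),(R.T@(np.array(bot.current_ee_pos())-O))[0].round(4),round(f@ux,2),np.round(f,1))
    if f@ux<-18: break
bot.line_to(P(-.06,Z)); bot.line_to(P(-.06,.30))
bot.goto([.53,.1,.33],down(np.radians(113))); bot.set_gripper(.6); bot.hold(.2)
c=bot.read_camera("wrist");cv2.imwrite("pics/w6.png",c["pixels"])
h=cv2.cvtColor(c["pixels"],cv2.COLOR_BGR2HSV)
m=((h[...,0]<8)|(h[...,0]>172))&(h[...,1]>150)&(h[...,2]>60)
n,l,st,ce=cv2.connectedComponentsWithStats(m.astype(np.uint8))
for i in range(1,n):
    if st[i,4]>100: print(st[i],ce[i])
i=np.hstack([cv2.resize(cv2.imread(f"pics/{k}.png")[90:200,60:180],None,fx=3.3,fy=3.3,interpolation=cv2.INTER_CUBIC) for k in("w3","w6")])
cv2.imwrite("pics/cmp.png",i)
print(bot.current_clock())
E
```

```text
-0.031 -0.0311 0.49 [ 0.3 -0.6  0.5]
-0.03 -0.0301 -0.98 [-1.  -0.1  0.6]
-0.029 -0.029 -0.82 [-0.8  0.3  0.5]
-0.028 -0.028 -0.3 [-0.5 -0.8 -0.6]
-0.027 -0.0269 -0.59 [-0.7 -0.3  1. ]
-0.026 -0.0259 1.1 [ 0.9 -0.9  0.4]
-0.025 -0.025 -0.12 [-0.4 -0.9  1.2]
-0.024 -0.0239 -0.14 [-0.2 -0.2  0.4]
-0.023 -0.0229 -0.56 [-0.7 -0.5  0.1]
-0.022 -0.0225 -5.2 [-5.1  1.   1.9]
-0.021 -0.0223 -6.93 [-6.8  1.4  4.6]
-0.02 -0.0222 -10.92 [-10.8   1.8   5.4]
-0.019 -0.0221 -13.77 [-13.5   2.7   8.8]
-0.018 -0.0219 -17.9 [-17.7   3.2  10.3]
-0.017 -0.0218 -20.07 [-19.9   3.4  12.1]
[ 80 153  32  30 752] [ 95.42154255 167.46010638]
44.5
```

View pics/cmp.png

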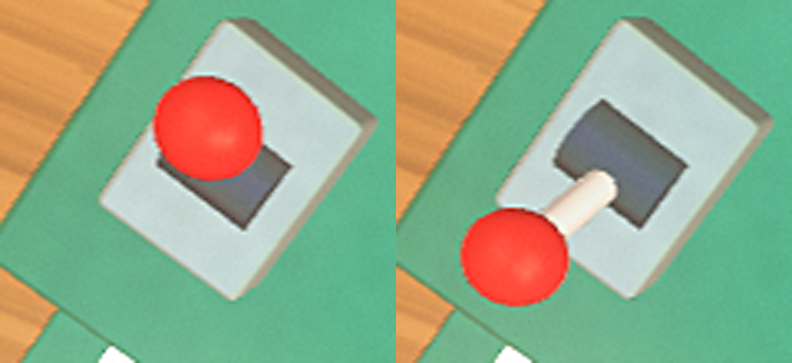

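The second push stalled at the same point (20 N, TCP held within 1 mm), and the ball's pixel position did not change (95.4, 167.5). The lever is at its hard end, so I hand in.

```bash
python3 - <<'E'
from h import *
print(np.round(bot.current_contact_force(),1)); bot.job_done(); print(bot.current_clock())
E
```

```text
[-0.3  0.4 -1.2]
the job is handed in; nothing more can be done
the job is handed in; nothing more can be done
```

The dial is set four clicks off its stop, the lock lever is pushed over to its other end, and the job was handed in at about 44.5 s of the 72 s allowed.

- **Dial to the stop:** I turned it clockwise in small steps. The stop came three clicks from the start, where the torque rose past the usual 0.18 N m click peak. I halted at about 0.29–0.30 N m, under the 0.6 limit.
- **Back-off:** I turned it back 80° (four clicks) and let go. The pointer rests at about 44° by camera; I expected 43.7°.
- **Lock lever:** I pushed it over until it stalled. A second push of about 20 N met the same hard stop and the ball did not move.
- **One disagreement:** The wrist camera put the ball's travel at about 43 mm, against about 48 mm for a full throw. I trusted the hard stop over the image measurement.
- **Rest of the bench:** The other items look undisturbed in the later pictures. The gripper was open and clear of everything at hand-in.

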